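# Strap down a sample tube and lock the cam lever

### The arm

A 6-joint arm with a two-finger parallel gripper is mounted at the origin on the work surface. World frame = base frame: x ahead of the robot, y to its left, z up, the work surface at z = 0. Lengths are in m, angles in rad, forces in N, time in s.
With the tool pointing down it reaches from about 0.275 to 0.75 m from the base axis. Payload 10.2 kg.
Tool frame: the origin (TCP) lies at the very end of the fingers, on their centre line; the grasp point (between the pads) lies 19 mm behind it; x points along the fingers, y is the direction in which the jaws open and shut, and the axes are right-handed (so a half turn about x gives the same grasp; the last joint's range is limited). The gripper opens to 88 mm and grips with 3 to 60 N. Pads are 18 mm wide; open, the fingers measure 123 mm over their backs; the gripper's body (75 mm by 187 mm) begins 45 mm behind the grasp point.
Start: joints at [-1.366, 0.313, 1.498, -0, 1.331, -0.223], TCP at [0.218, -0.478, 0.239] pointing down, gripper open.
Joint ranges: [-2.94, 2.94], [-0.97, 2.17], [0.19, 2.56], [-1.23, 4.37], [0.02, 3.11], [-2.88, 2.88]. Speed limits (rad/s): [2.39, 2.39, 3.01, 3.14, 3.14, 3.14].

### API

Orientations are given as [roll, pitch, yaw] about the fixed x, y, z axes, in that order (R = Rz(yaw) Ry(pitch) Rx(roll)).
In Python, from station import env gives the robot as it stands.
- The arm moves only by the tool step_arm, never from a script. Its argument "series" is a list of rows, each an object of numbers: "tx", "ty", "tz": the shift along the tool's x, y, z in cm; "spin": the turn about the tool's x in rad. In form: [{"tx": .., "ty": .., "tz": .., "spin": ..}, ...]. A call has 1 to 12 rows; each row is the pose to reach, as a shift and turn from the pose commanded when the call began, along the tool's axes at that moment; what a row does not reach only later rows make up. A row lasts 1/12 s, in which the tool goes at most 41.7 mm and 7.16 degrees, less where a joint would pass 70% of its speed; a pose out of reach is approached as far as the arm can. A call with a gripper value outside its range is refused whole. "grip" is the closure, from -1 (fully open) to 1 (shut), so that 0 is half open, set as the call begins (left out, the last holds). The fingers move at their own pace and stop on an object; "grip_force" is the grip in N (left out, the last holds). Time passes only in rows, so rows that repeat a pose let the fingers close. It gives the time, the measured TCP pose, the force and the opening at its end, in the units of the state.
- env.get_obs(): the state, without advancing time (a new reading comes with each control period).
- env.capture(name): name is "side" or "top" or "wrist"; returns a dict with "img" (400x640x3 uint8, blue, green, red), "mtx" (3x3 intrinsics, pixels), "dist_coeffs" ([k1, k2, p1, p2, k3] as OpenCV has them; the pictures are not rectified), "eye" and "attitude" of the camera in the world. Camera axes: x right, y down, z forward; pixel columns grow to the right and rows downward; lengths in m; the calibration is good to about 2 mm. A picture is of the moment at which its call begins. There is no depth.
- env.finish_job(): hands the job in, once; it reports no verdict.
The state is a dict: "time": time; "joint_positions": joint angles; "joint_velocities": joint speeds; "joint_efforts": joint torques, N m; "tool_pos": TCP position; "eef_rot": TCP orientation; "force": force on the tool from outside, world axes, zero at the start; "ft_torque": the same for the moment, N m; "opening": opening from 0.0 (shut) to 1.0 (fully open).
Only numpy, scipy, OpenCV 4.12 (cv2) and the standard library are available. Lean on these libraries where they do the work, as an engineer would, in place of code of your own. Each camera call takes 0.05 s, during which the arm holds its last target.

### The job

One of the two tube holders has a steel sample tube lying in it. With your fingers closed, swing that holder's open clamp strap over the tube with the back of a finger until it is fully down, and only then push its cam lever over and all the way down on top of the strap. Do not pinch or lift anything: the tube stays lying in its cradle, and the empty holder and the other things on the bench are left as they are.

Things in the scene. Friction and masses are not known exactly. Their poses are not given: they have to be found in the camera images.
- holder: White base plate 190 x 125 x 15 mm fixed to the bench, two aluminium V blocks, a steel strap hinged near its +x end, a dark cam lever hinged near its -x end. Origin: centre of its underside; z up, y along the cradle. The holder with the tube in it. Hinge cheeks (18 mm in x, at y = +-21 mm) reach z = 59 mm at the strap, 69 mm at the lever.
- strap_hinge (a point): On the strap's hinge axis, mid-width; in the holder's frame x = +56, y = 0, z = 52 mm; the axis runs along the holder's y.
- strap (a joint): Angle of the loaded holder's strap, rad: 0 = down (level, at its stop, pointing to the holder's -x over the tube), 1.57 = upright, 2.1 = leaning back to +x. Starts at 1.75 to 2.05. Steel plate 84 mm long from its axis, 32 wide, 4 thick (axis in its mid-plane); down, its top is at z = 54 mm. Stays where it is left (0.06 N m friction, about 1 N to push).
- strap_tip (a point): Middle of the free end of the loaded holder's strap, on its mid-plane, 84 mm from its hinge axis.
- lever_hinge (a point): On the cam lever's hinge axis, mid-width; in the holder's frame x = -48, y = 0, z = 62 mm; the axis runs along the holder's y.
- lever (a joint): Angle of the loaded holder's cam lever, rad: 0 = down (level, at its stop, pointing to the holder's +x on top of the strap), 1.57 = upright, 1.95 = leaning back to -x. Starts at 1.45 to 1.8. Bar with black sleeve, 80 mm long from its axis, 20 wide, 8 thick (axis in its mid-plane); down, its top is at z = 66 mm. Stays where it is left (0.22 N m friction, about 4 N to push).
- lever_tip (a point): Middle of the free end of the loaded holder's cam lever, on its mid-plane, 80 mm from its hinge axis.
- tube_center (a point): Centre of the loose steel sample tube, diameter 16 mm, 136 mm long, brass end caps, lying along the holder's y in the V blocks, about 40 mm above the bench; its top is 2 mm under the closed strap.
- holder_cradle (a point): Centre line of the loaded holder's V blocks, 40 mm above the bench: where the tube's centre belongs.
- empty_holder: White base plate 190 x 125 x 15 mm fixed to the bench, two aluminium V blocks, a steel strap hinged near its +x end, a dark cam lever hinged near its -x end. Origin: centre of its underside; z up, y along the cradle. The same kind of holder without a tube; to be left alone, its strap and lever stand open.
- empty_strap_tip (a point): Middle of the free end of the empty holder's strap (to be left as it is).
- empty_lever_tip (a point): Middle of the free end of the empty holder's lever (to be left as it is).
- flask: Bystander: white drinking flask, diameter 70, 190 mm tall, origin at the centre of its underside.
- jar: Bystander: small amber jar, diameter 52, 65 mm tall, origin at the centre of its underside.
- wrench: Bystander: wrench lying flat, 160 mm long, low, beyond the holders.
- tube: The loose sample tube itself; origin on its underside, half-way along.
Things that resemble listed ones, but are neither listed nor needed, are in the scene too. Of the things shaped like the tube, the bare steel one is meant.

How it is judged:
By the outcome, as a careful person would: the job done as asked, in the order asked, and still so for the second after the job is handed in, with the robot touching nothing.
It also fails if it takes over 48 s, if anything falls off the work surface, if the arm or the gripper's body presses on something with over 40 N, if the wrist force passes 120 N, or if a joint passes its speed limit or range.

## Working session

There is one attempt and no reset: what is moved stays moved. The work goes in short steps, Python scripts to look and compute and a tool call to move; the robot and the scene stay as the last step left them, time stands still between calls to the robot, and variables do not carry over. Pictures are saved under pics/ and viewed, and the job is handed in when it is done.

Besides the shell and the picture viewer there is one more tool, called after ">>>" as name(argument=value, ...) on one line, values as JSON. step_arm: Moves the arm, as the interface text tells. Its arguments: {"type":"object","properties":{"series":{"type":"array"},"grip":{"type":"number"},"grip_force":{"type":"number"}},"required":["series"]}

```bash
mkdir -p pics; ls; python3 - <<'E'
from station import env
import cv2,numpy as np
for n in ["side","top","wrist"]:
    c=env.capture(n); cv2.imwrite(f"pics/{n}0.png",c["img"]); print(n,c["mtx"],c["dist_coeffs"],c["eye"],c["attitude"])
print(env.get_obs())
E
```

```text
pics
side [[449.05295094   0.         323.80328781]
 [  0.         449.05295094 199.88658457]
 [  0.           0.           1.        ]] [0.04498364 0.         0.         0.         0.        ] [0.60911017 0.80966244 0.86566768] [-2.33891809 -0.00690621 -3.1238551 ]
top [[454.4874412    0.         321.84547865]
 [  0.         454.4874412  199.80736963]
 [  0.           0.           1.        ]] [0.00821268 0.         0.         0.         0.        ] [ 0.44185023 -0.01732201  1.56106977] [-3.03043443  0.00626344 -1.57395772]
wrist [[316.64057032   0.         317.46466646]
 [  0.         316.64057032 201.03991585]
 [  0.           0.           1.        ]] [0.00049267 0.         0.         0.         0.        ] [ 0.28587329 -0.44613344  0.38348378] [ 2.84533396e+00  7.19392384e-04 -1.14381895e+00]
{'time': 0.15, 'joint_positions': array([-1.36640148e+00,  3.13307874e-01,  1.49824725e+00, -3.37057020e-06,
        1.33099017e+00, -2.23417773e-01]), 'joint_velocities': array([ 7.14403101e-05, -2.23935693e-03,  1.13537373e-04,  1.46124557e-03,
       -6.68262352e-05, -2.83329860e-04]), 'joint_efforts': array([ 1.08921631e-03, -4.02306139e+01, -2.52317476e+01,  6.94436976e-02,
        3.43923981e-02, -7.42052316e-05]), 'tool_pos': array([ 0.21775502, -0.47751305,  0.23830526]), 'eef_rot': array([-1.79077802,  1.56984368,  1.77862806]), 'force': array([-0.00534779,  0.39872418,  0.75280627]), 'ft_torque': array([ 0.02889021, -0.00043515,  0.02150106]), 'opening': 1.001401286594212}
```

View pics/side0.png

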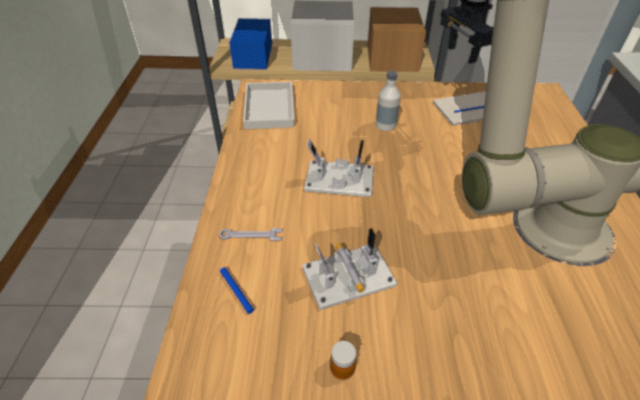

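View pics/top0.png

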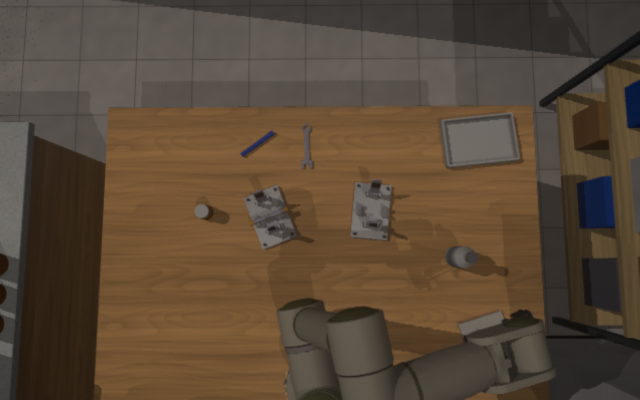

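View pics/wrist0.png

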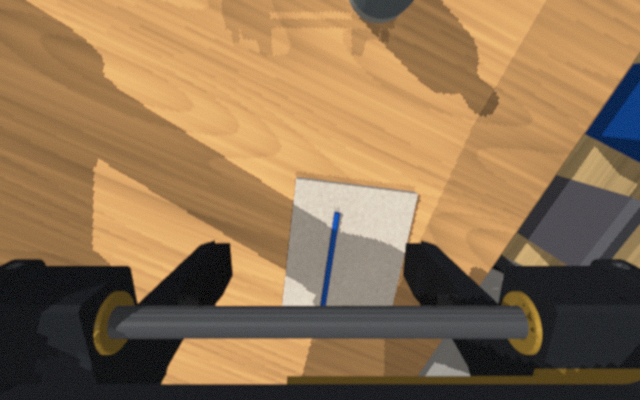

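```bash
cat > h.py <<'E'
import cv2,numpy as np
from scipy.spatial.transform import Rotation as R
from station import env
def ray(c,uv):
    p=cv2.undistortPointsIter(np.array([[uv]],float),c["mtx"],c["dist_coeffs"],None,None,(3,50,1e-10)).ravel()
    d=R.from_euler('xyz',c["attitude"]).as_matrix()@np.array([p[0],p[1],1]); return np.array(c["eye"]),d/np.linalg.norm(d)
def plane(c,uv,z):
    e,d=ray(c,uv); return e+d*(z-e[2])/d[2]
def tri(rs):
    A=sum(np.eye(3)-np.outer(d,d) for e,d in rs); b=sum((np.eye(3)-np.outer(d,d))@e for e,d in rs)
    x=np.linalg.solve(A,b); return x,[np.linalg.norm((np.eye(3)-np.outer(d,d))@(x-e)) for e,d in rs]
def proj(c,P):
    M=R.from_euler('xyz',c["attitude"]).as_matrix().T
    return cv2.projectPoints(np.array(P,float).reshape(-1,3),cv2.Rodrigues(M)[0],-M@np.array(c["eye"]),c["mtx"],np.array(c["dist_coeffs"]))[0][:,0]
E
python3 - <<'E'
import cv2
a=cv2.imread("pics/side0.png")[225:310,290:410]; b=cv2.imread("pics/top0.png")[180:255,235:305]
cv2.imwrite("pics/s0c.png",cv2.resize(a,None,fx=6.5,fy=6.5,interpolation=cv2.INTER_CUBIC))
cv2.imwrite("pics/t0c.png",cv2.resize(b,None,fx=8,fy=8,interpolation=cv2.INTER_CUBIC))
E
```

```text
(no output)
```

View pics/s0c.png

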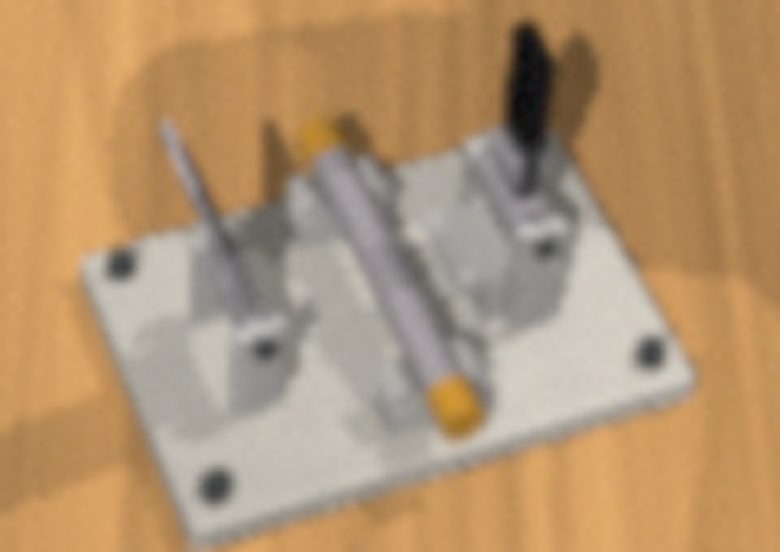

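View pics/t0c.png

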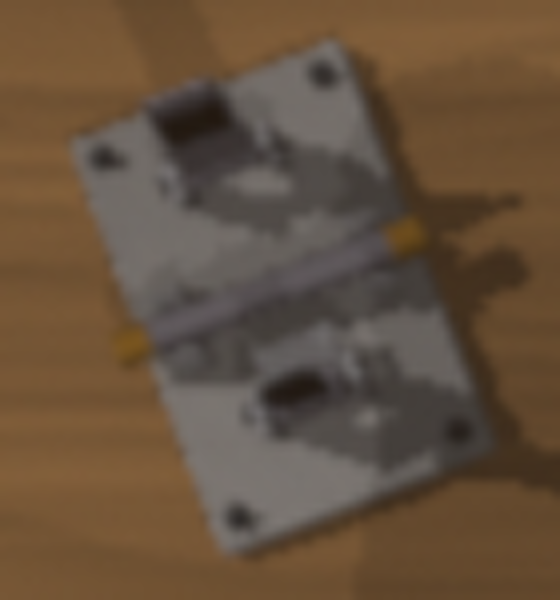

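```bash
python3 - <<'E'
from h import *
t=env.capture("top"); s=env.capture("side")
T=lambda x,y:((x+.5)/8-.5+235,(y+.5)/8-.5+180); S=lambda x,y:((x+.5)/6.5-.5+290,(y+.5)/6.5-.5+225)
P={}
for n,q in dict(s_pp=(105,158),s_pm=(323,74),s_mp=(240,517),s_mm=(458,431)).items(): print(n,plane(t,T(*q),.016))
for n,q in dict(s_pp=(216,487),s_pm=(120,265),s_mp=(650,352)).items(): print("side",n,plane(s,S(*q),.016))
for a,b in [((120,345),(433,393)),]: pass
print("tubeTop",plane(t,T(128,345),.045),plane(t,T(408,236),.045))
print("tri cap+",tri([ray(t,T(128,345)),ray(s,S(456,400))]))
print("tri cap-",tri([ray(t,T(408,236)),ray(s,S(320,135))]))
print("strap tip",tri([ray(t,T(185,97)),ray(s,S(166,125))]))
print("lever tip",tri([ray(t,T(297,388)),ray(s,S(530,28))]))
E
```

```text
s_pp [0.61702662 0.24572165 0.016     ]
s_pm [0.65293091 0.15267807 0.016     ]
s_mp [0.46389356 0.18624202 0.016     ]
s_mm [0.49989029 0.0941028  0.016     ]
side s_pp [0.61542208 0.24710531 0.016     ]
side s_pm [0.65214494 0.15370425 0.016     ]
side s_mp [0.46278336 0.18764355 0.016     ]
tubeTop [0.53512129 0.22999495 0.045     ] [0.58037199 0.11330314 0.045     ]
tri cap+ (array([0.53503065, 0.23004678, 0.04478961]), [np.float64(0.00010500098924884181), np.float64(0.00010500098924897668)])
tri cap- (array([0.58025224, 0.11348646, 0.04328365]), [np.float64(0.0002779667434268153), np.float64(0.00027796674342645363)])
strap tip (array([0.63022626, 0.19312753, 0.14017405]), [np.float64(0.0031820640442718276), np.float64(0.0031820640442720175)])
lever tip (array([0.51248197, 0.14798816, 0.14108627]), [np.float64(0.0003189745891649608), np.float64(0.00031897458916481754)])
```

```bash
cat >> h.py <<'E'
C0=np.array([.558,.170,0]); YAW=.37
ex=np.array([np.cos(YAW),np.sin(YAW),0]); ey=np.array([-ex[1],ex[0],0]); ez=np.array([0,0,1.])
H=np.array([ex,ey,ez])
def W(x,y,z): return C0+H.T@(np.array([x,y,z])/1000)
def tool(): 
    o=env.get_obs(); return o,np.array(o["tool_pos"]),R.from_euler('xyz',o["eef_rot"]).as_matrix()
def rel(tgt):
    o,p,M=tool(); return np.round(M.T@(np.array(tgt)-p)*100,2)
def stat():
    o,p,M=tool(); print("t",round(o["time"],2),"holder-frame mm",np.round(H@(p-C0)*1000,1),"F_holder",np.round(H@o["force"],2),"open",round(o["opening"],3),"q6",round(o["joint_positions"][5],3))
    print("tool axes in holder (cols x,y,z):\n",np.round(H@M,3))
E
python3 - <<'E'
from h import *
stat(); print(tool()[2].round(3))
for T in [(105,0,230),(105,0,115)]: print(T,W(*T),rel(W(*T)))
s=env.capture("side");t=env.capture("top")
for n,c in (("s",s),("t",t)):
    print(n,proj(c,[W(56,0,52),W(-48,0,62),W(0,68,40),W(0,-68,40)]).round(1))
E
```

```text
t 0.25 holder-frame mm [-551.4 -480.7  238.5] F_holder [-0.38  0.63  0.39] open 0.999 q6 -0.223
tool axes in holder (cols x,y,z):
 [[ 0.     0.058 -0.998]
 [ 0.001 -0.998 -0.058]
 [-1.    -0.001 -0.   ]]
[[-0.     0.415 -0.91 ]
 [ 0.001 -0.91  -0.415]
 [-1.    -0.001 -0.   ]]
(105, 0, 230) [0.65589437 0.20796962 0.23      ] [  0.88 -44.2  -68.31]
(105, 0, 115) [0.65589437 0.20796962 0.115     ] [ 12.38 -44.19 -68.3 ]
s [[325.7 268.8]
 [368.3 253.7]
 [360.4 288.7]
 [337.7 244. ]]
t [[262.4 200.1]
 [273.1 228.9]
 [249.8 223.3]
 [287.7 208.5]]
```

>>> step_arm(series=[{"tx": -1, "ty": -0.8, "tz": -1.2, "spin": -0.03}, {"tx": -2, "ty": -2.2, "tz": -3.5, "spin": -0.1}, {"tx": -2, "ty": -4.0, "tz": -6.3, "spin": -0.2}, {"tx": -2, "ty": -6.0, "tz": -9.3, "spin": -0.3}, {"tx": -2, "ty": -8.0, "tz": -12.4, "spin": -0.4}, {"tx": -2, "ty": -10.0, "tz": -15.5, "spin": -0.5}, {"tx": -2, "ty": -12.0, "tz": -18.6, "spin": -0.6}, {"tx": -2, "ty": -14.0, "tz": -21.7, "spin": -0.7}, {"tx": -2, "ty": -16.0, "tz": -24.8, "spin": -0.8}, {"tx": -2, "ty": -18.0, "tz": -27.9, "spin": -0.9}, {"tx": -2, "ty": -20.0, "tz": -31, "spin": -1.0}, {"tx": -2, "ty": -22.0, "tz": -34, "spin": -1.1}], grip=1, grip_force=20)

```text
time: 1.35
tool_pos: [0.4364, -0.1338, 0.2597]
eef_rot: [1.188, 1.57, -0.418]
force: [0.5, -0.7, 0.2]
opening: 0.119
```

```bash
python3 - <<'E'
from h import *
stat(); print(rel(W(105,0,240)))
E
```

```text
t 1.35 holder-frame mm [-223.2 -239.3  259.7] F_holder [ 0.16 -0.86  0.22] open 0.119 q6 -0.519
tool axes in holder (cols x,y,z):
 [[ 0.001  0.919 -0.395]
 [-0.001 -0.395 -0.919]
 [-1.     0.001  0.   ]]
[  1.98  20.7  -34.95]
```

>>> step_arm(series=[{"tx": 0, "ty": 1.6, "tz": -2.8, "spin": -0.05}, {"tx": 0.2, "ty": 3.4, "tz": -5.8, "spin": -0.1}, {"tx": 0.4, "ty": 5.4, "tz": -9.0, "spin": -0.15}, {"tx": 0.6, "ty": 7.4, "tz": -12.3, "spin": -0.2}, {"tx": 0.8, "ty": 9.4, "tz": -15.6, "spin": -0.25}, {"tx": 1.0, "ty": 11.4, "tz": -19, "spin": -0.3}, {"tx": 1.2, "ty": 13.4, "tz": -22.3, "spin": -0.35}, {"tx": 1.4, "ty": 15.4, "tz": -25.6, "spin": -0.41}, {"tx": 1.6, "ty": 17.2, "tz": -28.7, "spin": -0.41}, {"tx": 1.8, "ty": 18.8, "tz": -31.4, "spin": -0.41}, {"tx": 2.0, "ty": 19.8, "tz": -33.2, "spin": -0.41}, {"tx": 2.0, "ty": 20.4, "tz": -34.3, "spin": -0.41}])

```text
time: 2.35
tool_pos: [0.6542, 0.2006, 0.2385]
eef_rot: [-2.317, 1.57, 2.766]
force: [0.3, -0.4, -0.3]
opening: 0.002
```

```bash
python3 - <<'E'
from h import *
for n in ("side","wrist"):
    c=env.capture(n);im=c["img"]
    cv2.imwrite(f"pics/{n}1.png",cv2.resize(im[130:320,200:480],None,fx=2.8,fy=2.8) if n=="side" else im)
stat(); print(rel(W(105,0,118)))
E
```

```text
t 2.45 holder-frame mm [100.3  -7.  238.7] F_holder [-0.34 -0.04  0.42] open 0.007 q6 -0.245
tool axes in holder (cols x,y,z):
 [[-0.     1.     0.001]
 [ 0.     0.001 -1.   ]
 [-1.    -0.    -0.   ]]
[12.07  0.47 -0.69]
```

View pics/side1.png

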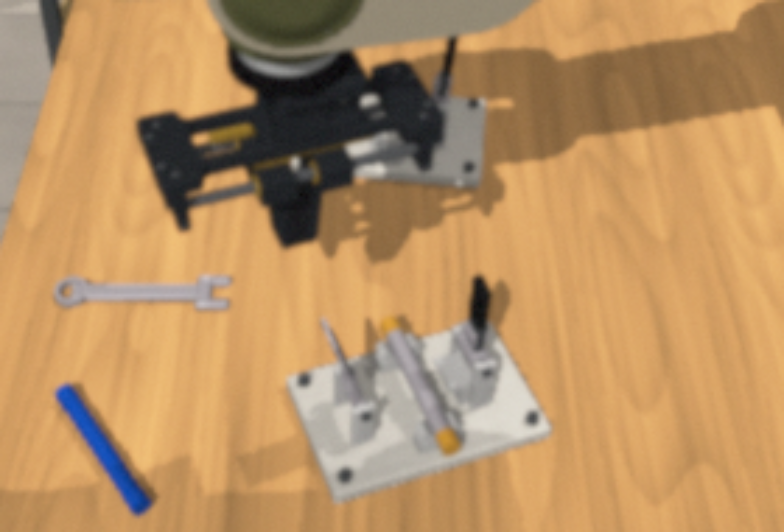

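View pics/wrist1.png

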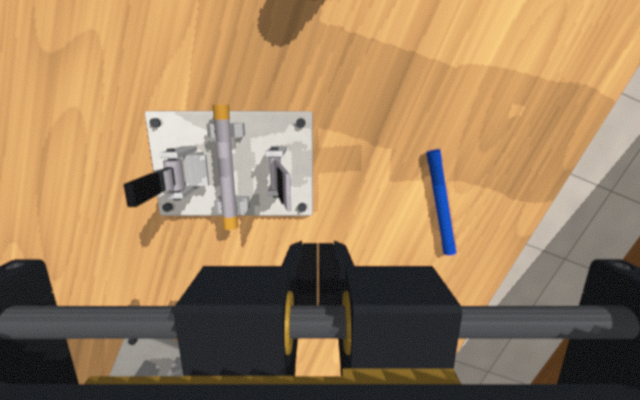

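```bash
python3 - <<'E'
from h import *
o,p,M=tool()
s=env.capture("side"); w=env.capture("wrist")
print("tcp",proj(s,[p]),proj(w,[p]), w["eye"],w["attitude"])
pts=[W(56,0,52),W(-48,0,62),W(0,68,40),W(0,-68,40),W(77,47,16),W(-77,47,16)]
print(proj(w,pts).round(0)); print(proj(s,pts).round(0))
E
```

```text
tcp [[304.04702866 213.51620392]] [[319.81602455 257.84102545]] [0.62612934 0.26902663 0.3841992 ] [2.84504779e+00 4.88037486e-04 3.68567729e-01]
[[277. 171.]
 [175. 173.]
 [222. 104.]
 [233. 226.]
 [298. 123.]
 [162. 124.]]
[[326. 269.]
 [368. 254.]
 [360. 289.]
 [338. 244.]
 [324. 297.]
 [387. 278.]]
```

>>> step_arm(series=[{"tx": 1.5, "ty": 0.2, "tz": -0.3}, {"tx": 4, "ty": 0.5, "tz": -0.7}, {"tx": 7, "ty": 0.5, "tz": -0.7}, {"tx": 9.5, "ty": 0.5, "tz": -0.7}, {"tx": 11.3, "ty": 0.5, "tz": -0.7}, {"tx": 12.0, "ty": 0.5, "tz": -0.7}, {"tx": 12.0, "ty": 0.5, "tz": -0.7}])

```text
schema error: expected keys tx, ty, tz, spin
```

```bash
python3 - <<'E'
from h import *
for n in ("side","wrist"):
    c=env.capture(n);im=c["img"]
    cv2.imwrite(f"pics/{n}2.png",cv2.resize(im[150:320,240:440],None,fx=3.5,fy=3.5,interpolation=cv2.INTER_CUBIC) if n=="side" else im)
stat()
E
```

```text
t 2.65 holder-frame mm [ 99.2  -9.7 239.5] F_holder [-0.48  0.94 -0.38] open 0.003 q6 -0.245
tool axes in holder (cols x,y,z):
 [[ 0.     1.    -0.003]
 [-0.    -0.003 -1.   ]
 [-1.     0.     0.   ]]
```

View pics/side2.png

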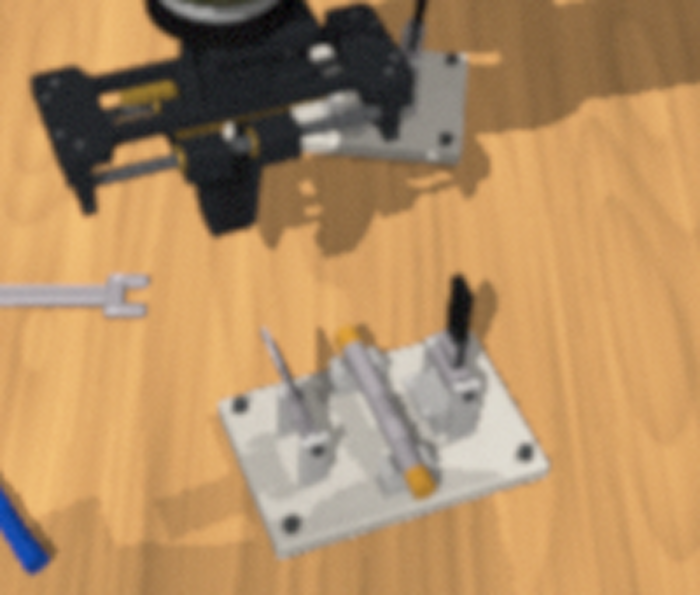

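View pics/wrist2.png

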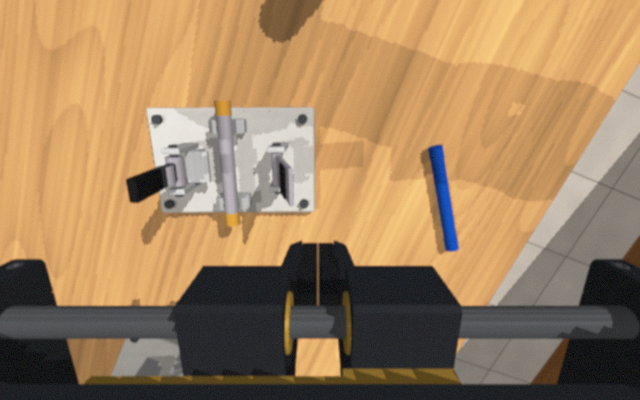

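>>> step_arm(series=[{"tx": 1.5, "ty": 0.2, "tz": -0.3, "spin": 0}, {"tx": 4, "ty": 0.6, "tz": -0.9, "spin": 0}, {"tx": 7, "ty": 0.6, "tz": -1.0, "spin": 0}, {"tx": 9.5, "ty": 0.6, "tz": -1.0, "spin": 0}, {"tx": 11.3, "ty": 0.6, "tz": -1.0, "spin": 0}, {"tx": 12.1, "ty": 0.6, "tz": -1.0, "spin": 0}, {"tx": 12.1, "ty": 0.6, "tz": -1.0, "spin": 0}])

```text
time: 3.23
tool_pos: [0.6557, 0.2082, 0.1165]
eef_rot: [-1.797, 1.568, -3.002]
force: [-0.0, 0.3, -0.5]
opening: 0.004
```

```bash
python3 - <<'E'
from h import *
for n in ("side","wrist"):
    c=env.capture(n);im=c["img"]
    cv2.imwrite(f"pics/{n}3.png",cv2.resize(im[150:320,240:440],None,fx=3.5,fy=3.5,interpolation=cv2.INTER_CUBIC) if n=="side" else im)
stat()
E
```

```text
t 3.33 holder-frame mm [106.2   0.2 119.3] F_holder [0.34 0.69 0.25] open 0.003 q6 -0.229
tool axes in holder (cols x,y,z):
 [[ 0.002  1.    -0.003]
 [-0.    -0.003 -1.   ]
 [-1.     0.002  0.   ]]
```

View pics/side3.png

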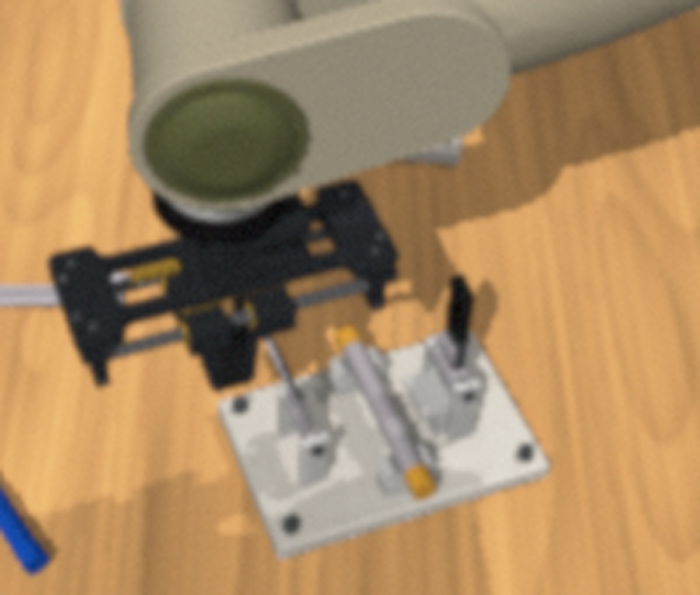

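View pics/wrist3.png

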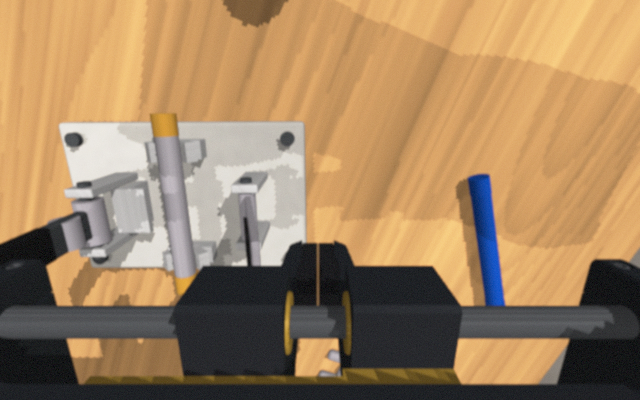

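>>> step_arm(series=[{"tx": -0.1, "ty": -0.5, "tz": 0, "spin": 0}, {"tx": -0.2, "ty": -1.0, "tz": 0, "spin": 0}, {"tx": -0.3, "ty": -1.5, "tz": 0, "spin": 0}, {"tx": -0.3, "ty": -2.0, "tz": 0, "spin": 0}, {"tx": -0.3, "ty": -2.5, "tz": 0, "spin": 0}, {"tx": -0.3, "ty": -3.0, "tz": 0, "spin": 0}, {"tx": -0.25, "ty": -3.7, "tz": 0, "spin": 0}, {"tx": -0.2, "ty": -4.3, "tz": 0, "spin": 0}, {"tx": -0.1, "ty": -4.9, "tz": 0, "spin": 0}, {"tx": 0.1, "ty": -5.5, "tz": 0, "spin": 0}, {"tx": 0.3, "ty": -6.0, "tz": 0, "spin": 0}, {"tx": 0.5, "ty": -6.5, "tz": 0, "spin": 0}])

```text
time: 4.33
tool_pos: [0.5952, 0.1854, 0.1125]
eef_rot: [-1.833, 1.571, -3.036]
force: [-0.3, 0.6, 0.8]
opening: 0.005
```

```bash
python3 - <<'E'
from h import *
for n in ("side","wrist"):
    c=env.capture(n);im=c["img"]
    cv2.imwrite(f"pics/{n}4.png",cv2.resize(im[150:320,240:440],None,fx=3.5,fy=3.5,interpolation=cv2.INTER_CUBIC) if n=="side" else im)
stat()
E
```

```text
t 4.43 holder-frame mm [ 40.    0.9 112.2] F_holder [-0.83  0.43 -0.27] open 0.003 q6 -0.253
tool axes in holder (cols x,y,z):
 [[-0.001  1.    -0.003]
 [ 0.    -0.003 -1.   ]
 [-1.    -0.001 -0.   ]]
```

View pics/side4.png

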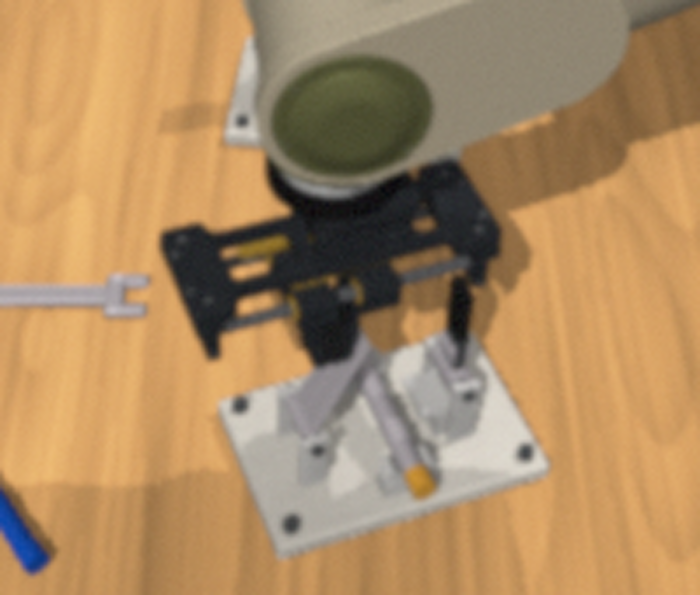

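View pics/wrist4.png

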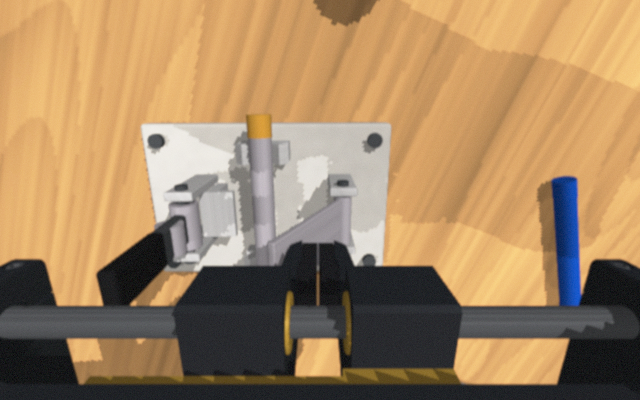

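>>> step_arm(series=[{"tx": 0.3, "ty": -0.5, "tz": 0, "spin": 0}, {"tx": 0.6, "ty": -1.0, "tz": 0, "spin": 0}, {"tx": 1.0, "ty": -1.5, "tz": 0, "spin": 0}, {"tx": 1.4, "ty": -1.9, "tz": 0, "spin": 0}, {"tx": 1.8, "ty": -2.2, "tz": 0, "spin": 0}, {"tx": 2.2, "ty": -2.5, "tz": 0, "spin": 0}, {"tx": 2.2, "ty": -2.5, "tz": 0, "spin": 0}])

```text
time: 5.02
tool_pos: [0.5716, 0.1764, 0.0897]
eef_rot: [-1.814, 1.569, -3.017]
force: [-0.1, 0.6, -0.8]
opening: 0.008
```

```bash
python3 - <<'E'
from h import *
for n in ("side",):
    c=env.capture(n);im=c["img"]
    cv2.imwrite(f"pics/{n}5.png",cv2.resize(im[150:320,240:440],None,fx=3.5,fy=3.5,interpolation=cv2.INTER_CUBIC) if n=="side" else im)
stat()
E
```

```text
t 5.07 holder-frame mm [15.5  1.  90.2] F_holder [ 0.01  0.14 -0.2 ] open 0.007 q6 -0.263
tool axes in holder (cols x,y,z):
 [[-0.001  1.    -0.003]
 [ 0.    -0.003 -1.   ]
 [-1.    -0.001 -0.   ]]
```

View pics/side5.png

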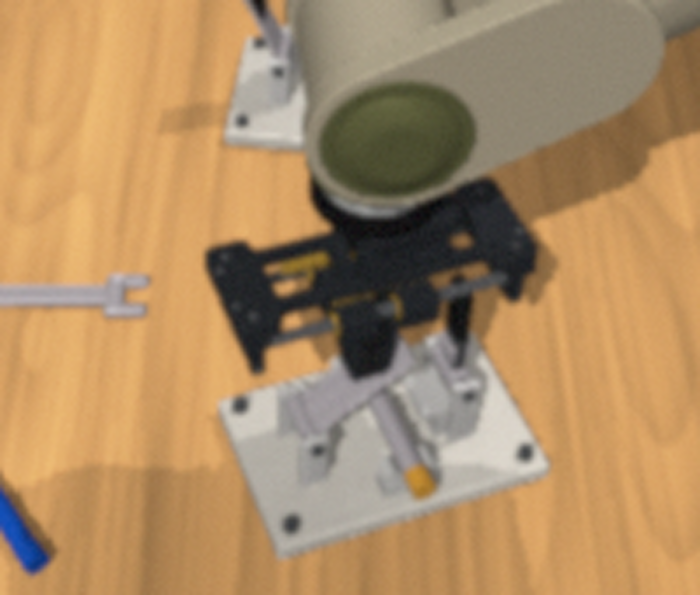

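>>> step_arm(series=[{"tx": -1.0, "ty": 0, "tz": 0, "spin": 0}, {"tx": -2.5, "ty": 0, "tz": 0, "spin": 0.12}, {"tx": -3.5, "ty": -0.2, "tz": 0.1, "spin": 0.24}, {"tx": -3.5, "ty": -0.4, "tz": 0.1, "spin": 0.36}, {"tx": -3.5, "ty": -0.6, "tz": 0.1, "spin": 0.48}, {"tx": -3.5, "ty": -0.7, "tz": 0.1, "spin": 0.6}, {"tx": -3.5, "ty": -0.7, "tz": 0.1, "spin": 0.72}, {"tx": -3.5, "ty": -0.7, "tz": 0.1, "spin": 0.84}, {"tx": -3.5, "ty": -0.7, "tz": 0.1, "spin": 0.96}, {"tx": -3.5, "ty": -0.7, "tz": 0.1, "spin": 1.08}, {"tx": -3.5, "ty": -0.7, "tz": 0.1, "spin": 1.2}, {"tx": -3.5, "ty": -0.7, "tz": 0.1, "spin": 1.32}])

```text
time: 6.07
tool_pos: [0.5667, 0.1733, 0.1268]
eef_rot: [2.68, 1.57, 0.15]
force: [0.0, 0.3, -0.4]
opening: 0.006
```

>>> step_arm(series=[{"tx": 0, "ty": 0, "tz": 0, "spin": 0.12}, {"tx": 0, "ty": 0, "tz": 0, "spin": 0.24}, {"tx": 0, "ty": 0, "tz": 0, "spin": 0.254}, {"tx": 0, "ty": 0, "tz": 0, "spin": 0.254}])

```text
time: 6.4
tool_pos: [0.5665, 0.1733, 0.1264]
eef_rot: [2.899, 1.57, 0.123]
force: [0.1, -0.5, -0.5]
opening: -0.0
```

```bash
python3 - <<'E'
from h import *
for n in ("side","wrist"):
    c=env.capture(n);im=c["img"]
    cv2.imwrite(f"pics/{n}6.png",cv2.resize(im[150:320,240:440],None,fx=3.5,fy=3.5,interpolation=cv2.INTER_CUBIC) if n=="side" else im)
stat();print(rel(W(8,0,125)))
E
```

```text
t 6.5 holder-frame mm [  9.   -0.  126.1] F_holder [-0.68 -0.72 -0.23] open 0.005 q6 1.303
tool axes in holder (cols x,y,z):
 [[ 0.    -0.003 -1.   ]
 [-0.    -1.     0.003]
 [-1.     0.    -0.   ]]
[ 0.11 -0.    0.1 ]
```

View pics/side6.png

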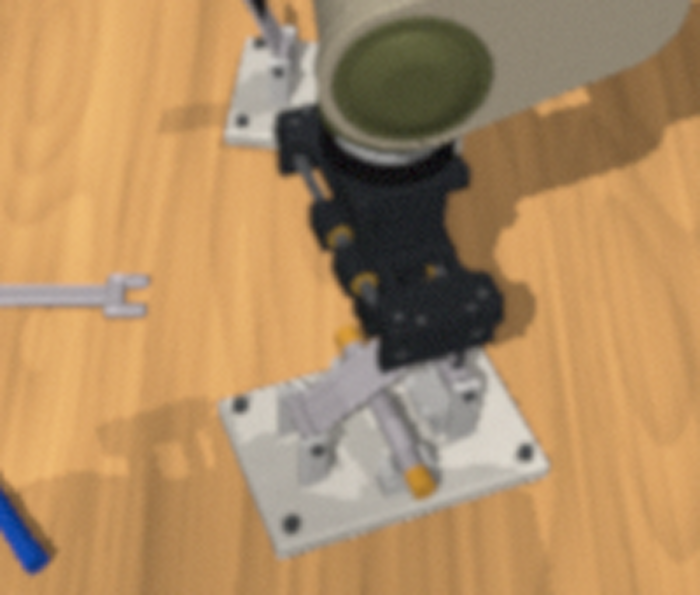

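View pics/wrist6.png

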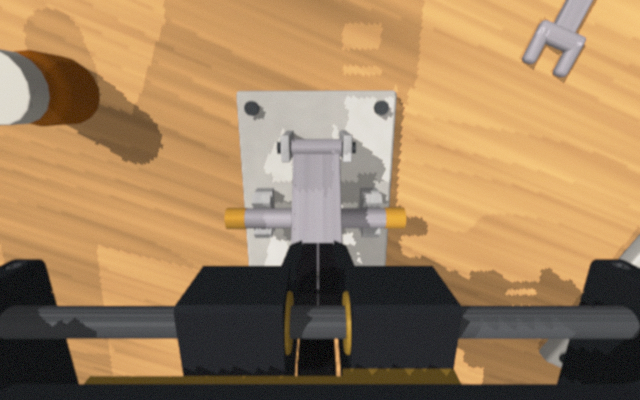

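```bash
python3 - <<'E'
from h import *
s=env.capture("side")
pts=[W(9,0,126),W(9+37.5,93,190),W(9-37.5,93,190),W(-50,0,142),W(-50,10,142),W(-54,0,146)]
print(((proj(s,pts)-[240,150])*3.5).round(0))
E
```

```text
[[372. 321.]
 [378. 385.]
 [503. 349.]
 [462. 280.]
 [468. 291.]
 [468. 274.]]
```

>>> step_arm(series=[{"tx": 1.0, "ty": 0, "tz": 0.1, "spin": 0}, {"tx": 2.0, "ty": 0, "tz": 0.1, "spin": 0}, {"tx": 3.0, "ty": 0, "tz": 0.1, "spin": 0}, {"tx": 3.7, "ty": 0, "tz": 0.1, "spin": 0}, {"tx": 4.2, "ty": 0, "tz": 0.1, "spin": 0}, {"tx": 4.7, "ty": 0, "tz": 0.1, "spin": 0}, {"tx": 5.2, "ty": 0, "tz": 0.1, "spin": 0}, {"tx": 5.6, "ty": 0, "tz": 0.1, "spin": 0}, {"tx": 6.0, "ty": 0, "tz": 0.1, "spin": 0}, {"tx": 6.4, "ty": 0, "tz": 0.1, "spin": 0}, {"tx": 6.7, "ty": 0, "tz": 0.1, "spin": 0}, {"tx": 6.7, "ty": 0, "tz": 0.1, "spin": 0}])

```text
time: 7.55
tool_pos: [0.5651, 0.1728, 0.0581]
eef_rot: [-0.295, 1.57, -3.073]
force: [-0.3, 0.3, -0.2]
opening: 0.004
```

```bash
python3 - <<'E'
from h import *
for n in ("side","wrist"):
    c=env.capture(n);im=c["img"]
    cv2.imwrite(f"pics/{n}7.png",cv2.resize(im[150:320,240:440],None,fx=3.5,fy=3.5,interpolation=cv2.INTER_CUBIC) if n=="side" else im)
stat();print(rel(W(8,0,54)))
E
```

```text
t 7.65 holder-frame mm [ 7.9 -0.  58.7] F_holder [ 1.   -0.    0.65] open 0.006 q6 1.306
tool axes in holder (cols x,y,z):
 [[ 0.    -0.006 -1.   ]
 [ 0.    -1.     0.006]
 [-1.    -0.    -0.   ]]
[ 0.47 -0.   -0.01]
```

View pics/side7.png

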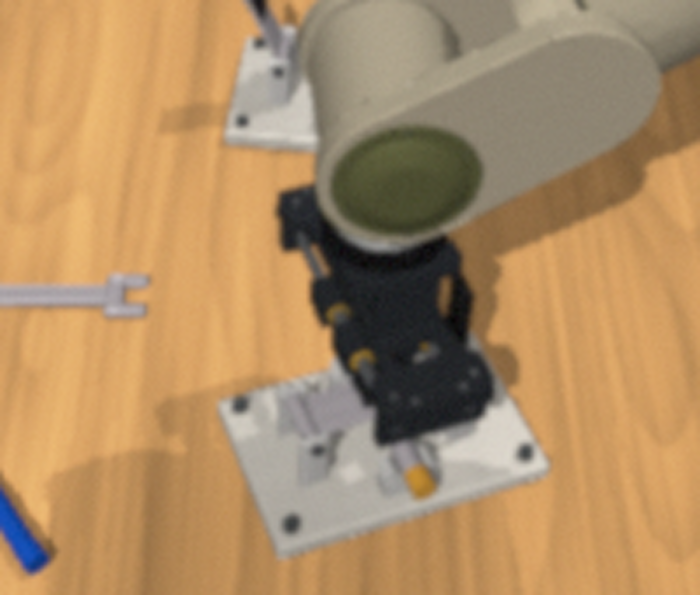

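View pics/wrist7.png

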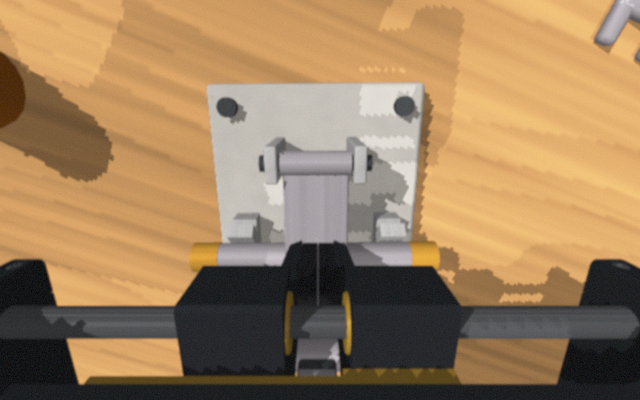

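Strap is almost level (side crop (330,410), wrist (317,205)), the lever still upright behind the gripper. Press the rest in small steps.

>>> step_arm(series=[{"tx": 0.15, "ty": 0, "tz": 0, "spin": 0}, {"tx": 0.3, "ty": 0, "tz": 0, "spin": 0}, {"tx": 0.4, "ty": 0, "tz": 0, "spin": 0}, {"tx": 0.4, "ty": 0, "tz": 0, "spin": 0}])

```text
time: 7.98
tool_pos: [0.5653, 0.1728, 0.0546]
eef_rot: [-0.432, 1.571, 3.073]
force: [-0.1, -0.4, 1.5]
opening: 0.009
```

>>> step_arm(series=[{"tx": 0.05, "ty": 0, "tz": 0, "spin": 0}, {"tx": 0.1, "ty": 0, "tz": 0, "spin": 0}, {"tx": 0.1, "ty": 0, "tz": 0, "spin": 0}, {"tx": 0.1, "ty": 0, "tz": 0, "spin": 0}])

```text
time: 8.32
tool_pos: [0.5654, 0.1729, 0.0543]
eef_rot: [2.541, 1.571, -0.236]
force: [-2.0, -1.1, 6.7]
opening: 0.003
```

>>> step_arm(series=[{"tx": 0.05, "ty": 0, "tz": 0, "spin": 0}, {"tx": 0.1, "ty": 0, "tz": 0, "spin": 0}, {"tx": 0.1, "ty": 0, "tz": 0, "spin": 0}])

```text
time: 8.57
tool_pos: [0.5654, 0.1729, 0.0542]
eef_rot: [2.529, 1.57, -0.249]
force: [-6.1, -1.7, 13.7]
opening: 0.008
```

>>> step_arm(series=[{"tx": -1.0, "ty": 0, "tz": 0, "spin": 0}, {"tx": -3.5, "ty": 0, "tz": 0, "spin": 0}, {"tx": -7, "ty": 0, "tz": 0, "spin": 0}, {"tx": -10, "ty": 0, "tz": 0, "spin": 0}, {"tx": -12, "ty": 0, "tz": 0, "spin": -0.12}, {"tx": -12.5, "ty": 0, "tz": 1.0, "spin": -0.24}, {"tx": -12.5, "ty": 0, "tz": 2.5, "spin": -0.36}, {"tx": -12.5, "ty": 0, "tz": 4.5, "spin": -0.48}, {"tx": -12.5, "ty": 0, "tz": 6.5, "spin": -0.6}, {"tx": -12.5, "ty": 0, "tz": 8.0, "spin": -0.72}, {"tx": -12.5, "ty": 0, "tz": 9.2, "spin": -0.84}, {"tx": -12.5, "ty": 0, "tz": 9.8, "spin": -0.96}])

```text
time: 9.57
tool_pos: [0.4726, 0.1377, 0.1782]
eef_rot: [1.766, 1.571, -0.046]
force: [1.0, 0.4, -0.1]
opening: 0.006
```

>>> step_arm(series=[{"tx": 0, "ty": 0, "tz": 0, "spin": -0.12}, {"tx": 0, "ty": 0, "tz": 0, "spin": -0.24}, {"tx": 0, "ty": 0, "tz": 0, "spin": -0.36}, {"tx": 0, "ty": 0, "tz": 0, "spin": -0.48}, {"tx": 0, "ty": 0, "tz": 0, "spin": -0.6}, {"tx": 0, "ty": 0, "tz": 0, "spin": -0.61}, {"tx": 0, "ty": 0, "tz": 0, "spin": -0.61}])

```text
time: 10.15
tool_pos: [0.4738, 0.138, 0.178]
eef_rot: [1.391, 1.57, 0.18]
force: [-0.1, 0.5, -0.5]
opening: 0.005
```

```bash
python3 - <<'E'
from h import *
for n in ("side","wrist"):
    c=env.capture(n);im=c["img"]
    cv2.imwrite(f"pics/{n}8.png",cv2.resize(im[150:320,240:440],None,fx=3.5,fy=3.5,interpolation=cv2.INTER_CUBIC) if n=="side" else im)
stat();print(rel(W(-90,0,120)))
c=env.capture("side"); print(((proj(c,[W(-28,16,54),W(-28,-16,54),W(-28,-16,64)])-[240,150])*3.5).round(0))
E
```

```text
t 10.25 holder-frame mm [-90.1   0.6 177.9] F_holder [-0.65  0.24  0.36] open 0.005 q6 -0.314
tool axes in holder (cols x,y,z):
 [[ 0.    1.   -0.01]
 [-0.   -0.01 -1.  ]
 [-1.    0.    0.  ]]
[5.79 0.01 0.06]
[[430. 397.]
 [411. 361.]
 [411. 351.]]
```

View pics/side8.png

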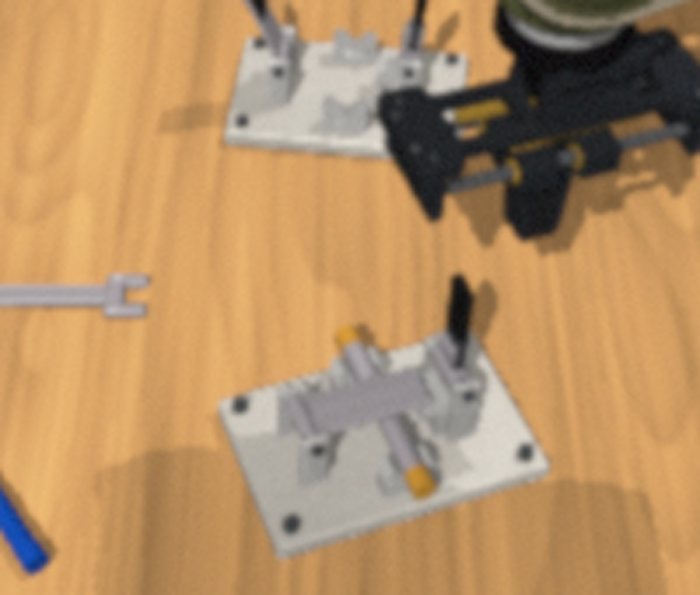

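View pics/wrist8.png

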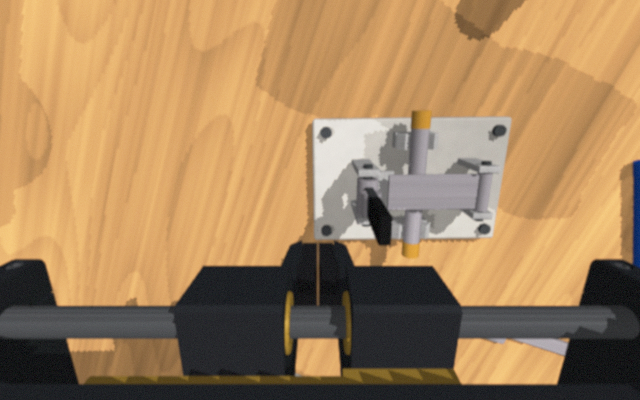

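>>> step_arm(series=[{"tx": 2, "ty": 0, "tz": 0, "spin": 0}, {"tx": 4, "ty": 0, "tz": 0, "spin": 0}, {"tx": 5.3, "ty": 0, "tz": 0, "spin": 0}, {"tx": 5.3, "ty": 0.7, "tz": 0, "spin": 0}, {"tx": 5.2, "ty": 1.4, "tz": 0, "spin": 0}, {"tx": 5.1, "ty": 2.0, "tz": 0, "spin": 0}, {"tx": 5.1, "ty": 2.6, "tz": 0, "spin": 0}, {"tx": 5.1, "ty": 3.2, "tz": 0, "spin": 0}, {"tx": 5.2, "ty": 3.8, "tz": 0, "spin": 0}, {"tx": 5.4, "ty": 4.4, "tz": 0, "spin": 0}, {"tx": 5.6, "ty": 4.9, "tz": 0, "spin": 0}, {"tx": 5.8, "ty": 5.4, "tz": 0, "spin": 0}])

```text
time: 11.3
tool_pos: [0.5248, 0.1574, 0.1197]
eef_rot: [1.424, 1.57, 0.216]
force: [-1.9, -1.6, 3.8]
opening: 0.001
```

```bash
python3 - <<'E'
from h import *
for n in ("side","wrist"):
    c=env.capture(n);im=c["img"]
    cv2.imwrite(f"pics/{n}9.png",cv2.resize(im[150:320,240:440],None,fx=3.5,fy=3.5,interpolation=cv2.INTER_CUBIC) if n=="side" else im)
stat()
E
```

```text
t 11.4 holder-frame mm [-35.6   0.3 119.2] F_holder [ 0.43 -0.34  0.66] open 0.002 q6 -0.286
tool axes in holder (cols x,y,z):
 [[ 0.     1.    -0.007]
 [ 0.    -0.007 -1.   ]
 [-1.     0.    -0.   ]]
```

View pics/side9.png

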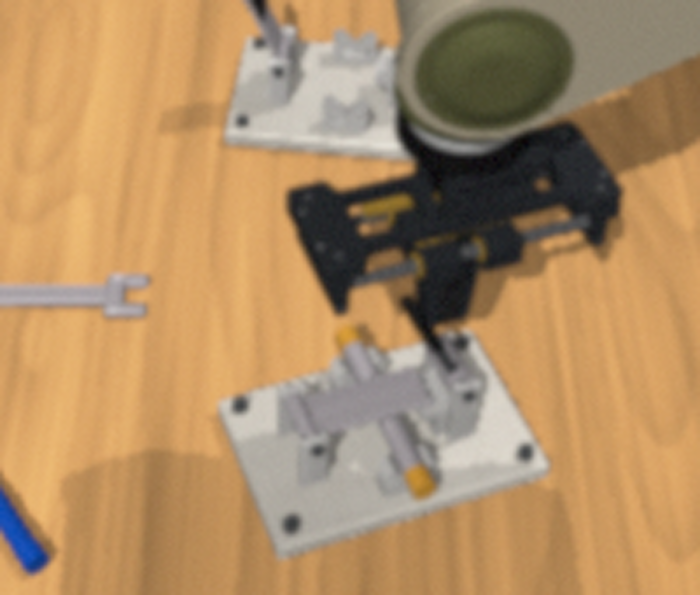

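View pics/wrist9.png

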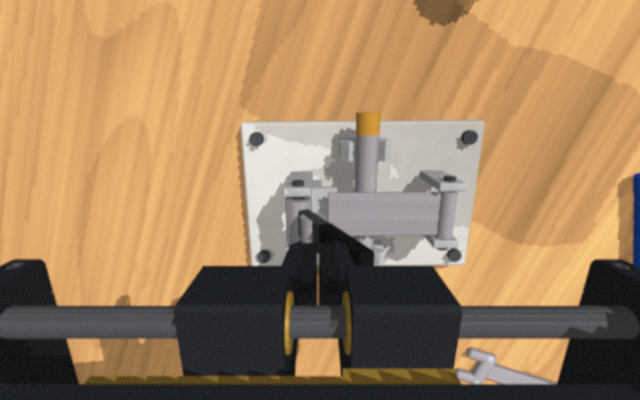

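>>> step_arm(series=[{"tx": 0.3, "ty": 0.5, "tz": 0, "spin": 0}, {"tx": 0.6, "ty": 1.0, "tz": 0, "spin": 0}, {"tx": 1.0, "ty": 1.5, "tz": 0, "spin": 0}, {"tx": 1.5, "ty": 2.0, "tz": 0, "spin": 0}, {"tx": 2.0, "ty": 2.4, "tz": 0, "spin": 0}, {"tx": 2.6, "ty": 2.7, "tz": 0, "spin": 0}, {"tx": 3.2, "ty": 3.0, "tz": 0, "spin": 0}, {"tx": 3.7, "ty": 3.2, "tz": 0, "spin": 0}, {"tx": 4.2, "ty": 3.3, "tz": 0, "spin": 0}, {"tx": 4.6, "ty": 3.4, "tz": 0, "spin": 0}, {"tx": 5.0, "ty": 3.5, "tz": 0, "spin": 0}, {"tx": 5.0, "ty": 3.5, "tz": 0, "spin": 0}])

```text
time: 12.4
tool_pos: [0.5565, 0.1695, 0.0687]
eef_rot: [-1.778, 1.569, -2.986]
force: [-0.5, 1.3, 0.4]
opening: 0.004
```

```bash
python3 - <<'E'
from h import *
for n in ("side",):
    c=env.capture(n);im=c["img"]
    cv2.imwrite(f"pics/{n}10.png",cv2.resize(im[150:320,240:440],None,fx=3.5,fy=3.5,interpolation=cv2.INTER_CUBIC) if n=="side" else im)
stat();print(rel(W(0,0,66)))
E
```

```text
t 12.45 holder-frame mm [-1.8  0.1 68.9] F_holder [-0.03  0.09  0.02] open 0.001 q6 -0.269
tool axes in holder (cols x,y,z):
 [[-0.002  1.    -0.007]
 [ 0.001 -0.007 -1.   ]
 [-1.    -0.002 -0.001]]
[0.29 0.18 0.01]
```

View pics/side10.png

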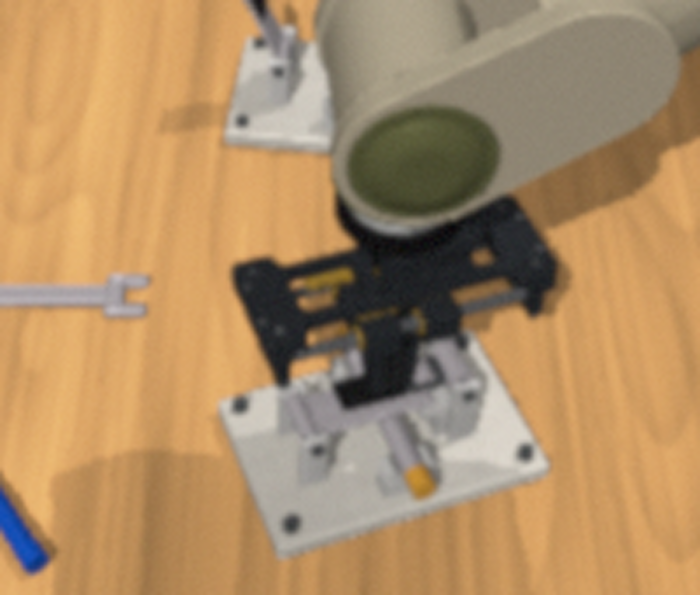

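The lever is nearly level on the strap (tip near side crop (345,393)). I'll press it the rest of the way.

>>> step_arm(series=[{"tx": 0.1, "ty": 0.1, "tz": 0, "spin": 0}, {"tx": 0.2, "ty": 0.1, "tz": 0, "spin": 0}, {"tx": 0.3, "ty": 0.1, "tz": 0, "spin": 0}, {"tx": 0.35, "ty": 0.1, "tz": 0, "spin": 0}, {"tx": 0.35, "ty": 0.1, "tz": 0, "spin": 0}])

```text
time: 12.87
tool_pos: [0.5575, 0.1699, 0.0664]
eef_rot: [-1.782, 1.57, -2.99]
force: [-4.9, -0.7, 4.8]
opening: 0.002
```

>>> step_arm(series=[{"tx": 0.05, "ty": 0, "tz": 0, "spin": 0}, {"tx": 0.1, "ty": 0, "tz": 0, "spin": 0}, {"tx": 0.1, "ty": 0, "tz": 0, "spin": 0}])

```text
time: 13.12
tool_pos: [0.5576, 0.1699, 0.0663]
eef_rot: [-1.565, 1.57, -2.773]
force: [-7.0, -1.2, 12.3]
opening: 0.008
```

>>> step_arm(series=[{"tx": 0.05, "ty": 0, "tz": 0, "spin": 0}, {"tx": 0.05, "ty": 0, "tz": 0, "spin": 0}])

```text
time: 13.28
tool_pos: [0.5576, 0.1699, 0.0662]
eef_rot: [-1.354, 1.57, -2.562]
force: [-9.5, -1.8, 16.8]
opening: 0.006
```

>>> step_arm(series=[{"tx": -1, "ty": 0, "tz": 0, "spin": 0}, {"tx": -3, "ty": 0, "tz": 0, "spin": 0}, {"tx": -6, "ty": 0, "tz": 0, "spin": 0}, {"tx": -9, "ty": -2, "tz": 0, "spin": 0}, {"tx": -12, "ty": -5, "tz": 0, "spin": 0}, {"tx": -13, "ty": -8, "tz": 0, "spin": 0}, {"tx": -13, "ty": -11, "tz": 0, "spin": 0}, {"tx": -13, "ty": -13, "tz": 0, "spin": 0}, {"tx": -13, "ty": -14, "tz": 0, "spin": 0}, {"tx": -13, "ty": -14, "tz": 0, "spin": 0}])

```text
time: 14.12
tool_pos: [0.4258, 0.1199, 0.1952]
eef_rot: [1.126, 1.57, -0.082]
force: [0.4, -0.4, 0.4]
opening: 0.006
```

```bash
python3 - <<'E'
from h import *
for n in ("side","top"):
    c=env.capture(n);im=c["img"]
    if n=="side": cv2.imwrite("pics/side11full.png",im)
    im=im[225:310,290:410] if n=="side" else im[150:260,190:400]
    f=6.5 if n=="side" else 3.8
    cv2.imwrite(f"pics/{n}11.png",cv2.resize(im,None,fx=f,fy=f,interpolation=cv2.INTER_CUBIC))
    pts=[W(32,10,66),W(32,-10,66),W(32,-10,72),W(-28,16,54),W(-28,-16,54)]
    print(n,((proj(c,pts)-([290,225] if n=="side" else [190,150]))*f).round(0))
stat()
E
```

```text
side [[308. 262.]
 [287. 219.]
 [288. 208.]
 [474. 250.]
 [437. 183.]]
top [[272. 218.]
 [293. 210.]
 [293. 209.]
 [292. 286.]
 [326. 272.]]
t 14.22 holder-frame mm [-139.6    0.8  195.1] F_holder [-0.38  0.47  0.22] open 0.004 q6 -0.354
tool axes in holder (cols x,y,z):
 [[ 0.001  1.    -0.007]
 [-0.    -0.007 -1.   ]
 [-1.     0.001  0.   ]]
```

View pics/side11.png

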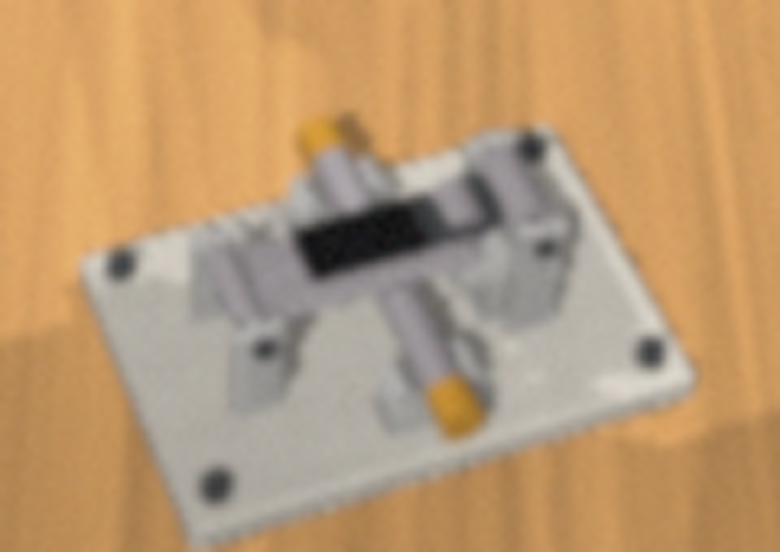

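View pics/top11.png

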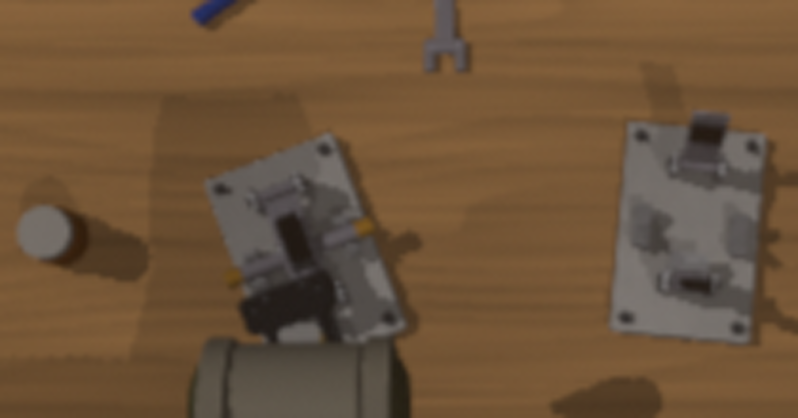

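View pics/side11full.png

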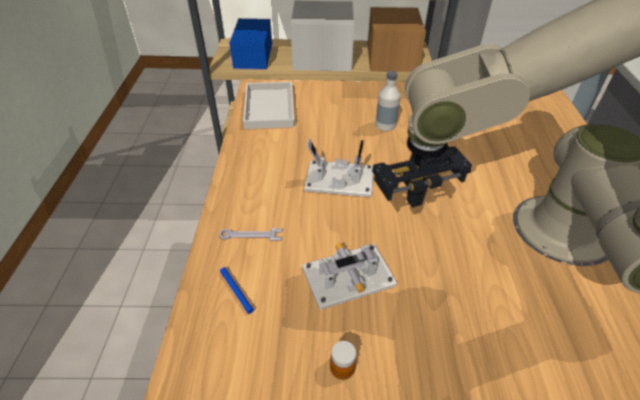

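```bash
python3 -c "
from station import env
print(env.finish_job())"
```

```text
the job is handed in; nothing more can be done
None
```

I closed the loaded holder's strap over the tube, then pushed its cam lever down on top, and handed the job in at about 14 s with the arm clear. `finish_job` reports no verdict.

- **Strap:** I swung it over with the back of a closed finger to about 30° above level. For the last part I turned the gripper a quarter turn and pressed down with the closed fingertips, because the gripper's body would otherwise have hit the upright lever. The fingers stopped at z = 54.2 mm (54 expected), with about 14 N on the vertical axis.
- **Lever:** I pushed it over with the finger's back until the fingers stopped at z = 66.2 mm (66 expected), with about 17 N on the vertical axis.

**Last checks:**
- In the final side view the strap and lever lie level, within 1 to 3 pixels of where the fully closed positions should appear.
- The tube's brass caps are at the same pixels as at the start.
- By eye, the empty holder, flask, jar and wrench appear unchanged.
- The highest vertical force reading was about 17 N. I only read forces at the end of each move, so brief peaks in between were not seen.

One move was refused because a key was missing; it moved nothing and I sent it again. No check failed or disagreed.

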